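# Reload the bench bearing greaser with the one full cartridge

### The arm

A 6-joint arm with a two-finger parallel gripper is mounted at the origin on a cart in front of the work surface, level with it; the furniture and walls round the work are solid. World frame = base frame: x ahead of the robot, y to its left, z up, the work surface at z = 0. Lengths are in mm, angles in rad, forces in N, time in s.
With the tool pointing down it reaches from about 300 to 775 mm from the base axis. Payload 14.6 kg.
Tool frame: the origin (TCP) lies between the finger pads; the fingertips stand 25 mm ahead of it and the grasp point (between the pads) lies 6 mm ahead of it; z points along the fingers, y is the line along which they close (so a half turn about z gives the same grasp; the last joint's range is limited). The gripper opens to 94 mm and grips with 3 to 60 N. Pads are 16 mm wide; open, the fingers measure 119 mm over their backs; the gripper's body (75 mm by 177 mm) begins 78 mm behind the grasp point.
Start: joints at [1.283, 0.3, 1.521, -0, 1.321, -0.067], TCP at [120.454, 536.638, 230.446] pointing down, gripper open.
Joint ranges: [-3.03, 3.03], [-0.79, 2.21], [0.23, 2.52], [-1.04, 4.18], [0, 3.07], [-2.55, 2.55]. Speed limits (rad/s): [2.22, 2.22, 2.57, 3.14, 3.14, 3.14].

### API

Orientations are given as [roll, pitch, yaw] about the fixed x, y, z axes, in that order (R = Rz(yaw) Ry(pitch) Rx(roll)).
In Python, from cell import manip gives the robot as it stands. The module is installed in compiled form; this text tells all that it offers.
- The arm moves only by the tool step_arm, never from a script. Its argument "series" is one flat list of numbers, 5 for each row, row after row: the shift along the world's x, y, z in mm, then the turn about the world's z in rad, then the closure, from 0 (fully open) to 1 (shut). In form: [dx, dy, dz, spin, jaw, dx, dy, dz, spin, jaw, ...]. A call has 1 to 20 rows; each row shifts and turns the commanded pose from where the row before left it; what a row does not reach is not made up. A row lasts 1/8 s, in which the tool goes at most 62.5 mm and 10.7 degrees, less where a joint would pass 70% of its speed; a pose out of reach is approached as far as the arm can. A call is refused whole if a number of a shift passes 62.5 or a number of a turn 0.188, either way. A call with a gripper value outside its range is refused whole. The fingers move at their own pace and stop on an object; "squeeze" is the grip in N (left out, the last holds). Time passes only in rows, so rows that do not move let the fingers close. It gives the time, the measured TCP pose, the force, the opening and the grip force at its end, in the units of the state.
- manip.read_state(): the state, without advancing time (a new reading comes with each control period).
- manip.camera(name): name is "scene" or "side" or "wrist"; returns (picture, depth): 480x640x3 uint8, blue, green, red; 480x640 float32, mm along the optical axis (not along the pixel's ray), 0 where there is no reading.
- manip.camera_info(name): a dict with "fovy" (degrees; the focal length in pixels is half the picture's height over the tangent of half this angle, whatever the lens; pixels are square), "cx", "cy" (the principal point, pixels), "eye" and "orientation" of the camera in the world. Camera axes: x right, y down, z forward; pixel columns grow to the right and rows downward; lengths in mm; the calibration is good to about 2 mm. A picture is of the moment at which its call begins: read the wrist's pose just before it. camera_info takes no time and is no camera call; for the wrist camera it gives the pose at the moment of the call.
- manip.sign_off(): hands the job in; it is judged then, once.
The state is a dict: "clock": time; "joints": joint angles; "qd": joint speeds; "effort": joint torques, N m; "eef_pos": TCP position; "eef_rot": TCP orientation; "wrist_force": force on the tool from outside, world axes, zero at the start; "moment": the same for the moment, N m; "finger_gap": finger opening in mm; "finger_force": force on a finger pad.
Only numpy, scipy, OpenCV 4.12 (cv2) and the standard library are available. Lean on these libraries where they do the work, as an engineer would, in place of code of your own. Each camera call takes 0.05 s, during which the arm holds its last target. There are 200 camera calls.

### The job

Three sealed cartridges stand in the rack, and only their weight tells which one is still full: the full one is more than twice as heavy as a spent one. Lift them just clear of the rack to feel which it is, then push the full one gently down through the slots of the greaser's bayonet socket until it is fully down, turn it clockwise a sixth of a turn and let the spring lock it there. The two spent ones stay standing in the rack, and nothing else on the table is moved.

Things in the scene. Friction and masses are not known exactly. Their poses are not given: they have to be found in the camera images.
- cartridge_a_mid (a point): Sealed cartridge, upright: aluminium can 48 mm across, black cap; all three look alike. Point: on its axis, 50 mm above its lowest end, half-way up the straight can (from 16 to 85 mm up; grip it there at any yaw; 88 mm tall over all). x: along the grey ridge on the cap and the two lugs beneath (half turn alike). z up. Full: 0.34 to 0.44 kg; spent: 0.12 to 0.16 kg; any of the three may be the full one.
- cartridge_b_mid (a point): Sealed cartridge, upright: aluminium can 48 mm across, black cap; all three look alike. Point: on its axis, 50 mm above its lowest end, half-way up the straight can (from 16 to 85 mm up; grip it there at any yaw; 88 mm tall over all). x: along the grey ridge on the cap and the two lugs beneath (half turn alike). z up. Full: 0.34 to 0.44 kg; spent: 0.12 to 0.16 kg; any of the three may be the full one.
- cartridge_c_mid (a point): Sealed cartridge, upright: aluminium can 48 mm across, black cap; all three look alike. Point: on its axis, 50 mm above its lowest end, half-way up the straight can (from 16 to 85 mm up; grip it there at any yaw; 88 mm tall over all). x: along the grey ridge on the cap and the two lugs beneath (half turn alike). z up. Full: 0.34 to 0.44 kg; spent: 0.12 to 0.16 kg; any of the three may be the full one.
- cartridge_a_foot (a point): Lowest end of cartridge_a, on its axis; all three are alike. A steel spigot 26 mm across (1.5 mm chamfer) rises 16 mm from it to the can's flat shoulder. On the spigot two opposite bayonet lugs, 9 mm wide, reach 18 mm from the axis and span 1.5 to 6 mm above this point. Axes as the cartridge's.
- rack: Wooden rack block fixed to the table, 64 x 240 mm (x by y), 30 mm high, three round 41 mm holes along its y axis at -80, 0 and +80 mm. Origin under its middle at table height. A cartridge stands in a hole on its shoulder, its middle point 64 mm above the table, with 2 mm play round the lugs and 32 mm free to the next can.
- socket (a point): Bayonet socket: upright aluminium ring 62 mm across; point on its axis in its flat top face, 40 mm above the table; axes as the greaser's. Hole 28 mm across (1 mm play round the spigot), two opposite entry slots 12 mm wide to 20 mm from the axis, at +60 degrees (counter-clockwise from above) from x, each with a dark mark beside it. Fully down, the cartridge's middle point is 34 mm above this one.
- socket_lock (a point): Inside the socket, on its axis, 35.5 mm above the table: roof of the two locking pockets, which lie along x, 60 degrees clockwise of the slots, closed by a stop (1.5 mm play). Between slot and pocket hangs a bump that lugs pass only within 2 mm of fully down. Let go in the pockets, the spring lifts the cartridge 5.5 mm from fully down (middle point 39.5 mm above the face); it can not turn back.
- plunger (a joint): Travel of the brass spring plunger in the socket, m: 0 = up, its top 4 mm below the socket's face; 0.0065 with a cartridge locked; 0.012 fully down. It pushes up with 5 N at first, 600 N/m more (9 N locked, 12 N fully down); the cartridge's weight carries part of that, the hand must press the rest.
- greaser: Bench bearing greaser, fixed to the table: grey base plate 176 x 100 mm, 8 mm thick, with the socket, a copper line and a steel cone with a ball bearing (55 mm high, 92 mm from the socket along x). Origin on the socket's axis at table height; x points from socket to cone, z up. A locked cartridge has its ridge and lugs along this x.
- oil_can: Bystander, to be left where it is: blue oil spray can with red cap, 53 mm across, 182 mm tall; origin under its middle.
- blue_wheel: Bystander, to be left where it is: blue caster wheel lying flat, 100 mm across, 34 mm high; origin under its middle.
- bolt: Bystander, to be left where it is: steel hex bolt 55 mm long, lying; origin under its middle.
- spare_bearing: Bystander, to be left where it is: ball bearing 32 mm across, 10 mm high, lying; origin under its middle.
- stray_sleeve: Bystander, to be left where it is: cream ring-shaped sleeve, 24 mm across, 12 mm high; origin under its middle.

How it is judged (in metres and radians):
On the way, in this order (a step that is already met when the one before it is completed fails the run):
1. a cartridge is held lifted just clear of its hole, over the rack and less than 86 mm up, for 0.3 s (((z of cartridge_a_mid in the frame of rack between 0.08 and 0.15 m and distance of cartridge_a_mid from where it was at the start of the episode below 0.1 m and contact force between cartridge_a and the fingers above 0.8 N) or (z of cartridge_b_mid in the frame of rack between 0.08 and 0.15 m and distance of cartridge_b_mid from where it was at the start of the episode below 0.1 m and contact force between cartridge_b and the fingers above 0.8 N) or (z of cartridge_c_mid in the frame of rack between 0.08 and 0.15 m and distance of cartridge_c_mid from where it was at the start of the episode below 0.1 m and contact force between cartridge_c and the fingers above 0.8 N))), for 0.3 s.
2. a cartridge is pushed down through the slots of the socket to within 2.5 mm of fully down (((z of cartridge_a_mid in the frame of socket below 0.0365 m and horizontal distance between cartridge_a_mid and socket below 0.004 m) or (z of cartridge_b_mid in the frame of socket below 0.0365 m and horizontal distance between cartridge_b_mid and socket below 0.004 m) or (z of cartridge_c_mid in the frame of socket below 0.0365 m and horizontal distance between cartridge_c_mid and socket below 0.004 m))), for 0.05 s.
At the end, for the whole second after the job is handed in: Full cartridge in the socket: 3 mm to the axis, tilt under 0.06, lugs within 0.2 rad of the greaser's x, sprung up so its point is 37.5 to 41.5 mm over the face, at rest. Both spent ones upright and seated in the rack, each loading it by 0.6 to 2.4 N. All released ((((horizontal distance between cartridge_a_mid and socket below 0.003 m and z of cartridge_a_mid in the frame of socket between 0.0375 and 0.0415 m and angle between the x axis of cartridge_a and the x axis of greaser, either way round below 0.2 rad and angle between cartridge_a_mid's own z axis and vertical below 0.06 rad and linear speed of cartridge_a below 0.02 m/s and contact force between cartridge_a and the fingers below 0.05 N) and (z of cartridge_b_mid in the frame of rack between 0.061 and 0.067 m and x of cartridge_b_mid in the frame of rack between -0.005 and 0.005 m and angle between cartridge_b_mid's own z axis and vertical below 0.05 rad and contact force between cartridge_b and rack between 0.6 and 2.4 N and contact force between cartridge_b and the fingers below 0.05 N) and (z of cartridge_c_mid in the frame of rack between 0.061 and 0.067 m and x of cartridge_c_mid in the frame of rack between -0.005 and 0.005 m and angle between cartridge_c_mid's own z axis and vertical below 0.05 rad and contact force between cartridge_c and rack between 0.6 and 2.4 N and contact force between cartridge_c and the fingers below 0.05 N)) or ((horizontal distance between cartridge_b_mid and socket below 0.003 m and z of cartridge_b_mid in the frame of socket between 0.0375 and 0.0415 m and angle between the x axis of cartridge_b and the x axis of greaser, either way round below 0.2 rad and angle between cartridge_b_mid's own z axis and vertical below 0.06 rad and linear speed of cartridge_b below 0.02 m/s and contact force between cartridge_b and the fingers below 0.05 N) and (z of cartridge_a_mid in the frame of rack between 0.061 and 0.067 m and x of cartridge_a_mid in the frame of rack between -0.005 and 0.005 m and angle between cartridge_a_mid's own z axis and vertical below 0.05 rad and contact force between cartridge_a and rack between 0.6 and 2.4 N and contact force between cartridge_a and the fingers below 0.05 N) and (z of cartridge_c_mid in the frame of rack between 0.061 and 0.067 m and x of cartridge_c_mid in the frame of rack between -0.005 and 0.005 m and angle between cartridge_c_mid's own z axis and vertical below 0.05 rad and contact force between cartridge_c and rack between 0.6 and 2.4 N and contact force between cartridge_c and the fingers below 0.05 N)) or ((horizontal distance between cartridge_c_mid and socket below 0.003 m and z of cartridge_c_mid in the frame of socket between 0.0375 and 0.0415 m and angle between the x axis of cartridge_c and the x axis of greaser, either way round below 0.2 rad and angle between cartridge_c_mid's own z axis and vertical below 0.06 rad and linear speed of cartridge_c below 0.02 m/s and contact force between cartridge_c and the fingers below 0.05 N) and (z of cartridge_a_mid in the frame of rack between 0.061 and 0.067 m and x of cartridge_a_mid in the frame of rack between -0.005 and 0.005 m and angle between cartridge_a_mid's own z axis and vertical below 0.05 rad and contact force between cartridge_a and rack between 0.6 and 2.4 N and contact force between cartridge_a and the fingers below 0.05 N) and (z of cartridge_b_mid in the frame of rack between 0.061 and 0.067 m and x of cartridge_b_mid in the frame of rack between -0.005 and 0.005 m and angle between cartridge_b_mid's own z axis and vertical below 0.05 rad and contact force between cartridge_b and rack between 0.6 and 2.4 N and contact force between cartridge_b and the fingers below 0.05 N)))); the robot touches nothing.
It fails at once if a cartridge is forced: more than 60 N between it and the greaser (contact force between any of cartridge_a, cartridge_b, cartridge_c and greaser above 60 N).
It fails at once if a cartridge is tipped more than 0.5 rad (angle between any of cartridge_a_mid, cartridge_b_mid, cartridge_c_mid's own z axis and vertical above 0.5 rad).
It fails at once if a bystander is moved more than 20 mm (distance of any of oil_can, blue_wheel, bolt, spare_bearing, stray_sleeve from where it was at the start of the episode above 0.02 m).
It also fails if it takes over 72 s, if anything falls off the work surface, if the arm or the gripper's body presses on something with over 40 N, if the wrist force passes 120 N, or if a joint passes its speed limit or range.

## Working session

There is one attempt and no reset: what is moved stays moved. The work goes in short steps, Python scripts to look and compute and a tool call to move; the robot and the scene stay as the last step left them, time stands still between calls to the robot, and variables do not carry over. Pictures are saved under pics/ and viewed, at most 10 in all, crops included, and the job is handed in when it is done.

Besides the shell and the picture viewer there is one more tool, called after "Call:" as name(argument=value, ...) on one line, values as JSON. step_arm: Moves the arm, as the interface text tells. Its arguments: {"type":"object","properties":{"series":{"type":"array"},"squeeze":{"type":"number"}},"required":["series"]}

```bash
mkdir -p pics
cat > h.py <<'E'
import numpy as np, cv2
from cell import manip
from scipy.spatial.transform import Rotation as R
def info(n):
    i=manip.camera_info(n); f=240/np.tan(np.radians(i["fovy"])/2); return i,f
def cloud(n):
    i,f=info(n); p,d=manip.camera(n)
    v,u=np.mgrid[:480,:640]
    c=np.stack([(u-i["cx"])/f*d,(v-i["cy"])/f*d,d],-1)
    o=np.array(i["orientation"]); M=o if o.shape==(3,3) else (R.from_euler('xyz',o).as_matrix() if o.size==3 else R.from_quat(o).as_matrix())
    w=c@M.T+np.array(i["eye"]); w[d==0]=np.nan
    return p,d,w
E
python3 - <<'E'
from h import *
for n in("scene","side","wrist"):
    print(n,manip.camera_info(n))
    p,d,w=cloud(n); np.savez(f"{n}0.npz",p=p,d=d,w=w); cv2.imwrite(f"pics/{n}0.png",p)
print(manip.read_state())
E
```

```text
scene {'fovy': 50.22757432334806, 'cx': 333.8200529073147, 'cy': 242.56210480587163, 'eye': array([ 122.79955336, -169.10058279,  817.74416558]), 'orientation': array([-2.47843233,  0.00828558, -0.8077578 ])}
side {'fovy': 47.74571504850258, 'cx': 318.81510463170656, 'cy': 240.01514507326036, 'eye': array([ 450.73345518, 1197.24508097,  600.54582707]), 'orientation': array([-2.07227956,  0.01560431, -3.05648081])}
wrist {'fovy': 62.17912776858317, 'cx': 317.0353919965301, 'cy': 238.01079245026995, 'eye': array([ 41.45602114, 553.92416468, 384.42362436]), 'orientation': array([2.85914126e+00, 2.42237747e-03, 1.34913095e+00])}
{'clock': 0.15, 'joints': array([ 1.28342310e+00,  3.00317394e-01,  1.52144122e+00,  2.06452588e-06,
        1.32068232e+00, -6.65831657e-02]), 'qd': array([-5.14216472e-05, -1.36926335e-03, -1.63015548e-03, -5.37804763e-05,
       -1.78648680e-04, -8.03245315e-04]), 'effort': array([ 2.79856358e-04, -5.31956363e+01, -3.52826285e+01,  7.08278222e-02,
        2.36328755e-02, -1.28406596e-04]), 'eef_pos': array([120.39369568, 536.48103301, 230.02980073]), 'eef_rot': array([-3.14074639e+00, -5.84346754e-05,  2.92080206e+00]), 'wrist_force': array([0.07088519, 0.52733307, 0.51575884]), 'moment': array([ 0.00243579,  0.00454599, -0.04110725]), 'finger_force': 0.0, 'finger_gap': 93.98245412314026}
```

View pics/scene0.png

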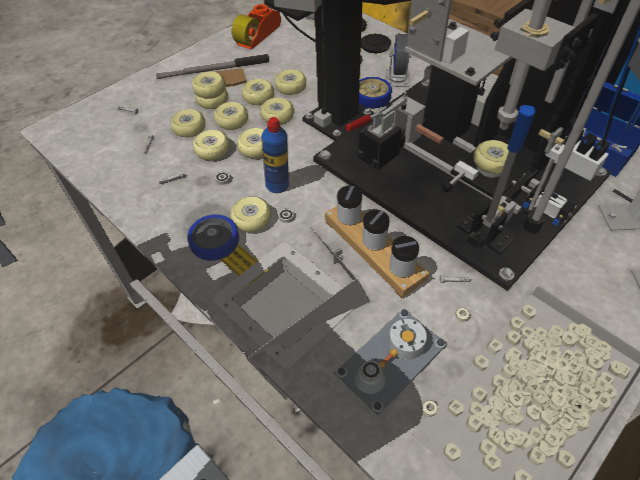

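View pics/side0.png

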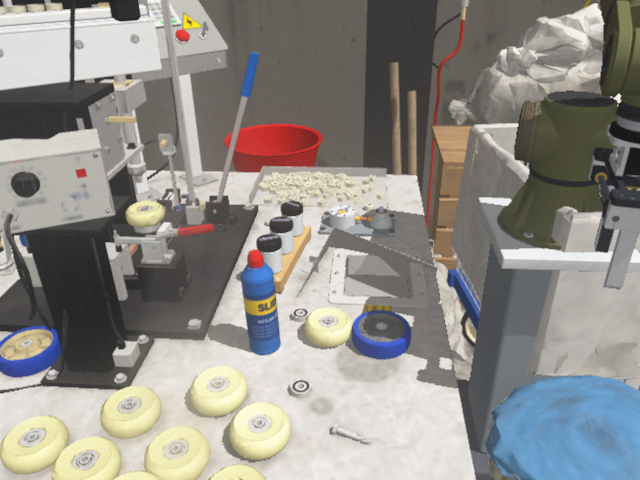

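The scene view shows the cartridge caps at about (349,195), (376,222) and (404,250), the socket at (408,335), the cone at (372,372), and the oil can at (275,150). The side view agrees. Next I'll get rough positions from depth.

Run:
```python
import numpy as np
z=np.load("scene0.npz");w=z["w"]
for u,v in [(349,190),(376,218),(404,243),(408,325),(408,335),(372,368),(275,125),(287,215),(455,279),(463,314),(349,404),(400,350),(330,240),(400,320),(520,110)]:
    print(u,v,np.round(np.nanmedian(w[v-1:v+2,u-1:u+2].reshape(-1,3),0),1))
# cap top: points z 98..106
for lo,hi in((97,108),(36,45)):
    m=(w[...,2]>lo)&(w[...,2]<hi)
    m[:150]=0; m[:,:310]=0;m[:,450:]=0
    import cv2
    n,l,s,c=cv2.connectedComponentsWithStats(m.astype('uint8'))
    for i in range(1,n):
        if s[i,4]>60: 
            q=w[l==i]; print(lo,s[i,4],c[i].round(),q.mean(0).round(1),q.min(0).round(),q.max(0).round())
```

```text
349 190 [637.8 290.  100.2]
376 218 [619.1 205.5 100.3]
404 243 [607.5 131.4  99.9]
408 325 [516.4  40.3  37.4]
408 335 [503.2  29.5  34.1]
372 368 [409.   29.4  52.9]
275 125 [614.  467.1 173. ]
287 215 [564.  395.8   6.9]
455 279 [670.3  45.4   7.5]
463 314 [622.5  -8.   -1.1]
349 404 [356.7  29.5  -1.2]
400 350 [472.5  21.4  36. ]
330 240 [580.1 288.1  -0.8]
400 320 [514.7  56.4  37.5]
520 110 [682.1  35.5 397.4]
97 216 [349. 193.] [631.6 285.1  99. ] [611. 264.  97.] [654. 308. 104.]
97 269 [376. 218.] [618.6 206.1  98.9] [596. 184.  97.] [642. 228. 104.]
97 310 [405. 246.] [606.7 126.6  98.9] [584. 104.  97.] [630. 150. 106.]
36 144 [374. 157.] [792.1 356.9  40.8] [771. 336.  36.] [846. 396.  45.]
36 72 [348. 220.] [618.3 273.5  40.4] [607. 262.  36.] [646. 299.  45.]
36 72 [374. 245.] [605.7 195.4  40.6] [595. 183.  36.] [631. 222.  45.]
36 73 [401. 272.] [592.4 118.5  40.4] [583. 104.  36.] [616. 147.  45.]
36 188 [338. 297.] [474.3 165.1  40.2] [423. 149.  36.] [518. 181.  45.]
36 719 [407. 335.] [500.2  28.7  38.6] [470.  -1.  36.] [532.  60.  43.]
36 272 [370. 370.] [408.4  32.   41.8] [393.  17.  36.] [426.  49.  45.]
```

Run:
```python
import numpy as np
w=np.concatenate([np.load(n+"0.npz")["w"].reshape(-1,3) for n in("scene","side")])
m=(w[:,2]>125)&(w[:,0]>380)&(w[:,0]<800)&(w[:,1]>-80)&(w[:,1]<450)&(w[:,2]<700)
q=w[m]
H,_,_=np.histogram2d(q[:,0],q[:,1],bins=[np.arange(380,801,30),np.arange(-80,451,30)])
print(np.arange(-80,450,30));
for a,r in zip(np.arange(380,801,30),H.astype(int)):print(a,r)
```

```text
[-80 -50 -20  10  40  70 100 130 160 190 220 250 280 310 340 370 400 430]
380 [0 0 0 0 0 0 0 0 0 0 0 0 0 0 0 0 0]
410 [0 0 0 0 0 0 0 0 0 0 0 0 0 0 0 0 0]
440 [0 0 0 0 0 0 0 0 0 0 0 0 0 0 0 0 0]
470 [0 0 0 0 0 0 0 0 0 0 0 0 0 0 0 0 0]
500 [0 0 0 0 0 0 0 0 0 0 0 0 0 0 0 0 0]
530 [0 0 0 0 0 0 0 0 0 0 0 0 0 0 0 0 0]
560 [0 0 0 0 0 0 0 0 0 0 0 0 0 0 0 0 0]
590 [0 0 0 0 0 0 0 0 0 0 0 0 0 0 0 0 0]
620 [0 0 0 0 0 0 0 0 0 0 0 0 0 0 0 0 0]
650 [ 0  0  0 41  0  0  0  0  0  0  0  0  0  0  0  0  0]
680 [  0   0   0 755 264   0   0   0   0   0   0   0   0   0   0   0   0]
710 [  0   0   0  90 477   0   0   0   0   0   0   0   0   0 103 117   0]
740 [  0   0   0   0 430   0   0   0   0   0   0   0   0   0  92 134   9]
770 [ 0  0  0  0 44  1  0  0  0  0  0  0  0  0 54 82  0]
```

Call:
step_arm(series=[40,-30,20,0,0,55,-40,20,0,0,55,-40,20,0,0,55,-40,15,0,0,55,-40,15,0,0,55,-40,0,0,0,50,-40,0,0,0,40,-40,0,0,0,20,-30,0,0,0,10,-16,0,0,0,0,0,0,0,0,0,0,0,0,0])

```text
clock: 1.65
eef_pos: [524.9, 203.5, 312.8]
eef_rot: [3.141, 0.0, 2.922]
wrist_force: [0.2, 0.5, -0.5]
finger_gap: 93.8
finger_force: 0.0
```

Run:
```python
from h import *
p,d,w=cloud("wrist"); np.savez("w1.npz",p=p,d=d,w=w); cv2.imwrite("pics/w1.png",p)
```

```text
(no output)
```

View pics/w1.png

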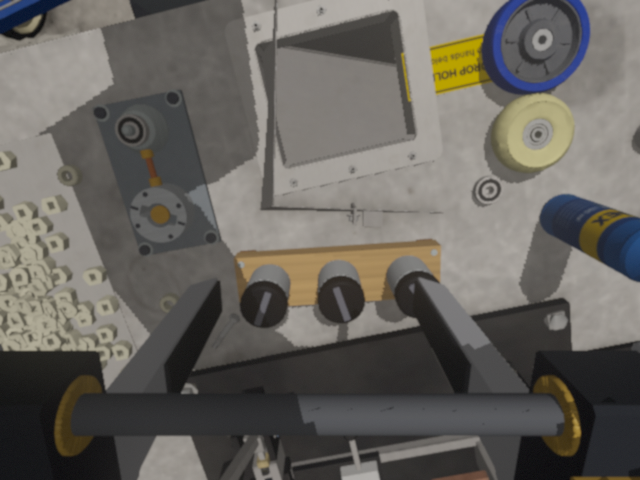

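The wrist view shows the cartridges at (264,303), (340,298) and (410,285), the socket at (158,214) and the cone at (132,130). I'll enlarge the socket and the caps.

Run:
```python
import cv2, numpy as np
p=cv2.imread("pics/w1.png")
a=cv2.resize(p[164:264,83:233],None,fx=5,fy=5,interpolation=3)[:, :]
b=cv2.resize(p[245:335,230:450],None,fx=3.6,fy=3.6,interpolation=3)
cv2.imwrite("pics/w1s.png",a);cv2.imwrite("pics/w1c.png",b);print(a.shape,b.shape)
```

```text
(500, 750, 3) (324, 792, 3)
```

View pics/w1s.png

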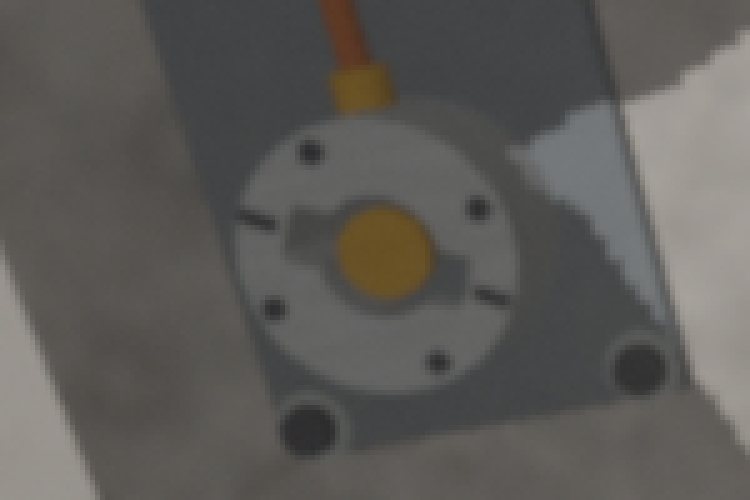

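View pics/w1c.png

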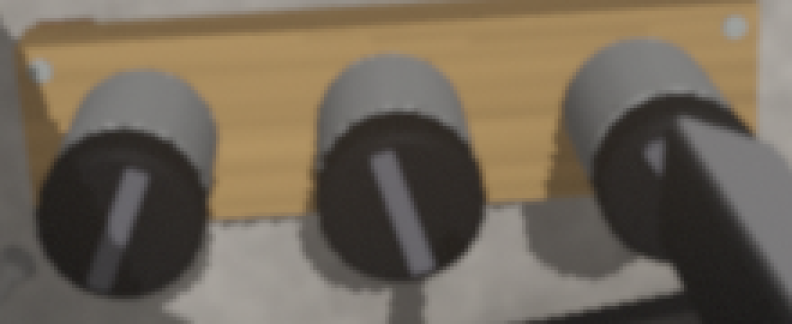

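The crop shows the socket ring centred at (376,253) with marks at (257,219) and (492,297). The middle cap's ridge runs (382,155) to (426,270), the left one's runs (138,170) to (97,288), and a finger hides the right one's.

```bash
cat >> h.py <<'E'
def plane(i,f,u,v,z):
    M=R.from_euler('xyz',i["orientation"]).as_matrix()
    r=M@np.array([(u-i["cx"])/f,(v-i["cy"])/f,1.]); e=np.array(i["eye"]); return e+r*(z-e[2])/r[2]
E
python3 - <<'E'
from h import *
i,f=info("wrist")
P=lambda u,v,z:plane(i,f,u,v,z)
s=lambda x,y:P(83+(x+.5)/5-.5,164+(y+.5)/5-.5,40)
c=lambda x,y:P(230+(x+.5)/3.6-.5,245+(y+.5)/3.6-.5,101)
ang=lambda a,b:np.degrees(np.arctan2(*(b-a)[[1,0]]))
print("sock",s(376,253),"marks mid",(s(257,219)+s(492,297))/2,"slot ang",ang(s(257,219),s(492,297)),ang(s(290,230),s(465,280)))
for n,q,e in(("C",(125,213),((97,288),(138,170))),("B",(403,196),((426,270),(382,155))),("A",(675,178),((655,155),(700,210)))):
    print(n,c(*q),"ridge",(c(*e[0])+c(*e[1]))/2,ang(c(*e[0]),c(*e[1])))
cone=P(131,129,55);print("cone",cone, "greaser x ang",ang(s(376,253),cone))
st=manip.read_state();print(st["eef_pos"],st["wrist_force"],i["eye"]-st["eef_pos"])
z=np.load("w1.npz");w=z["w"]
import numpy as np
m=(w[...,2]>96)&(w[...,2]<110);m[:240]=0;m[335:]=0;m[:,:230]=0;m[:,450:]=0
n,l,S,C=cv2.connectedComponentsWithStats(m.astype('uint8'))
for k in range(1,n):
    if S[k,4]>80:
        q=w[l==k];print(S[k,4],(q.min(0)+q.max(0))/2,q.mean(0),np.percentile(q[:,2],[10,50,90]))
m=(w[...,2]>37)&(w[...,2]<45);m[:180]=0;m[250:]=0;m[:,:120]=0;m[:,200:]=0
q=w[m];print("ring",(q.min(0)+q.max(0))/2,np.median(q[:,2]))
E
```

```text
sock [502.0120767   28.35807337  40.        ] marks mid [503.08876684  27.79089452  40.        ] slot ang 57.94040492148485 60.57919014190178
C [605.25907447 130.34887059 101.        ] ridge [609.75907654 126.91534024 101.        ] 147.8399321577628
B [617.12432281 207.25862849 101.        ] ridge [622.33634696 206.5476709  101.        ] -172.45186389289003
A [628.2371324  281.99883106 101.        ] ridge [629.78866719 282.50073776 101.        ] 26.855588765442846
cone [411.24794611  37.49692309  55.        ] greaser x ang 174.25038598553073
[524.85886943 203.65790888 312.80731412] [ 0.49118567 -0.15688853  0.25706387] [-79.02619597  17.16022285 154.44835663]
602 [632.98792042 283.57434174 100.16878819] [628.60865596 274.38546778  98.98454209] [ 97.26184341  98.9647846  100.46930851]
1591 [622.04453977 206.11787485 100.55015334] [620.66989603 206.31473036  99.6905134 ] [ 97.95596046  99.41440484 102.4860891 ]
1562 [609.89018974 127.49492021 100.36412467] [608.60068005 127.97816926  99.82987784] [ 98.16047899  99.60334324 102.58436995]
ring [503.68100136  28.77815834  40.46237607] 40.65820083574124
```

Call:
step_arm(series=[0,-40,0,0,0,-5,-45,-10,0,0,-7,-45,-40,0,0,-5,-30,-45,0,0,-5,-15,-45,0,0,0,0,-25,0,0,0,0,-5,0,0,0,0,0,0,0,0,0,0,0,0])

```text
clock: 2.82
eef_pos: [504.0, 27.9, 143.9]
eef_rot: [3.141, 0.002, 2.921]
wrist_force: [-0.9, 0.1, -0.1]
finger_gap: 94.0
finger_force: 0.0
```

```bash
cat >> h.py <<'E'
def snap(n,tag):
    st=manip.read_state(); i,f=info(n); p,d,w=cloud(n)
    np.savez(tag+".npz",p=p,d=d,w=w,eye=i["eye"],ori=i["orientation"],tcp=st["eef_pos"],rot=st["eef_rot"]); cv2.imwrite(f"pics/{tag}.png",p); return st
E
python3 - <<'E'
from h import *
st=snap("wrist","s1");print(st["eef_pos"],st["eef_rot"],st["joints"])
E
```

```text
[504.03009923  27.90579038 143.85913433] [3.14121175e+00 1.93063779e-03 2.92148359e+00] [-1.72507427e-02  2.91342323e-01  1.74656126e+00 -1.77971904e-05
  1.10172128e+00 -1.36793034e+00]
```

Call:
step_arm(series=[0,0,0,-0.185,0,0,0,0,-0.185,0,0,0,0,-0.185,0,0,0,0,-0.185,0,0,0,0,-0.185,0,0,0,0,-0.185,0,0,0,0,-0.185,0,0,0,0,-0.185,0,0,0,0,-0.185,0,0,0,0,-0.185,0,0,0,0,-0.185,0,0,0,0,-0.185,0,0,0,0,-0.185,0,0,0,0,-0.185,0,0,0,0,-0.185,0,0,0,0,-0.185,0,0,0,0,-0.18,0,0,0,0,0,0,0,0,0,0,0])

```text
clock: 5.25
eef_pos: [503.6, 27.6, 142.9]
eef_rot: [-3.141, -0.0, -0.215]
wrist_force: [0.7, -0.5, -0.6]
finger_gap: 93.8
finger_force: 0.0
```

Run:
```python
from h import *
st=snap("wrist","s2");print(st["eef_pos"],st["eef_rot"],st["joints"],st["clock"])
a=cv2.imread("pics/s1.png")[120:360,200:440];b=cv2.imread("pics/s2.png")[120:360,200:440]
cv2.imwrite("pics/s12.png",cv2.resize(np.hstack([a,b]),(800,400),interpolation=3))
```

```text
[503.6192704   27.57181662 142.94647965] [-3.14147022e+00 -4.81181899e-04 -2.14984320e-01] [-1.79490013e-02  2.92382624e-01  1.74758249e+00  2.90038795e-05
  1.10113170e+00  1.76781850e+00] 5.25
```

View pics/s12.png

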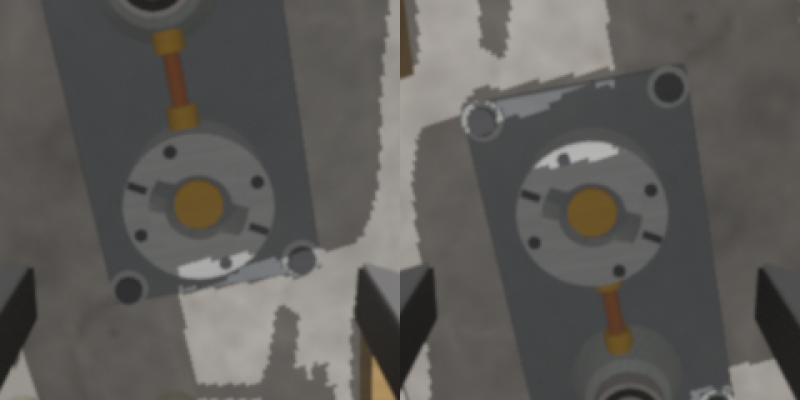

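The left panel (tool yaw 2.92) shows the ring at about (199,206) with marks at (137,188) and (259,229). The right panel (yaw -0.21) shows it at (592,214) with marks at (531,195) and (653,237). I'll refine these on dark centroids.

Run:
```python
from h import *
_,f=info("wrist"); i0=manip.camera_info("wrist"); s=1/1.6667
def run(tag,pts):
    z=np.load(tag+".npz"); g=cv2.cvtColor(z["p"],6).astype(float); out=[]
    i=dict(i0,eye=z["eye"],orientation=z["ori"])
    for x,y in pts:
        u=200+(x+.5)*s-.5; v=120+(y+.5)*s-.5
        for _ in range(3):
            a,b=int(round(u)),int(round(v)); W=g[b-4:b+5,a-4:a+5]; k=np.clip(np.median(W)-10-W,0,None); yy,xx=np.mgrid[b-4:b+5,a-4:a+5]
            u,v=(k*xx).sum()/k.sum(),(k*yy).sum()/k.sum()
        out.append(plane(i,f,u,v,40))
    out=np.array(out); h,m=out[:4],out[4:]
    ang=lambda d:np.degrees(np.arctan2(d[1],d[0]))%180
    c=h.mean(0)
    print(tag,"c holes",c.round(2),"marks",m.mean(0).round(2),"mark ang",ang(m[1]-m[0]).round(2),"holes diag",ang(h[2]-h[0]).round(2),ang(h[3]-h[1]).round(2),"rad",np.linalg.norm(h-c,axis=1).round(2),z["tcp"].round(2),z["rot"].round(3))
    Rt=R.from_euler('z',-z["rot"][2]).as_matrix(); return c,Rt,z
c1,R1,_=run("s1",[(170,152),(257,182),(226,263),(141,235),(137,188),(259,229)])
c2,R2,_=run("s2",[(164,159),(251,190),(219,271),(134,243),(131,195),(253,237)])
# c = true + Rz(yaw) b
A=np.zeros((4,4));
for k,Q in enumerate((R1,R2)): A[2*k:2*k+2,:2]=np.eye(2);A[2*k:2*k+2,2:]=Q.T[:2,:2]
x=np.linalg.solve(A,np.r_[c1[:2],c2[:2]]);print("true",x[:2],"bias tool",x[2:])
```

```text
s1 c holes [503.34  28.37  40.  ] marks [503.31  28.43  40.  ] mark ang 58.11 holes diag 13.19 103.02 rad [26.16 26.31 26.02 26.3 ] [504.03  27.91 143.86] [3.141e+00 2.000e-03 2.921e+00]
s2 c holes [502.82  28.59  40.  ] marks [502.72  28.36  40.  ] mark ang 58.05 holes diag 12.94 102.99 rad [26.23 26.29 26.28 26.33] [503.62  27.57 142.95] [-3.141 -0.    -0.215]
true [503.08189683  28.48232644] bias tool [-0.27681745  0.05044737]
```

Run:
```python
import cv2,numpy as np
t=[]
for n,(u,v) in(("s1",(319,243)),("s2",(315,248))):
    p=cv2.imread(f"pics/{n}.png")[v-35:v+35,u-40:u+40]; p=cv2.convertScaleAbs(p,alpha=1.8); t.append(cv2.resize(p,None,fx=5,fy=5,interpolation=2))
cv2.imwrite("pics/slot.png",np.hstack(t))
```

```text
(no output)
```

View pics/slot.png

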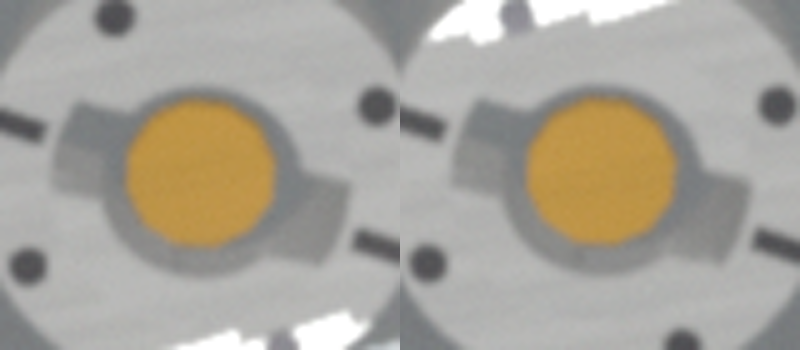

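Slot outer edges sit at mid (65,144) and (335,223) in the left panel, so the slots lie at about 58.5° in the world. The socket is at (503.1, 28.5). Now over the middle cartridge.

Call:
step_arm(series=[0,10,25,0.1815,0,10,20,25,0.1815,0,15,25,18,0.1815,0,20,25,0,0.1815,0,20,30,0,0.1815,0,20,30,0,0.1815,0,15,20,0,0.1815,0,12,12,0,0.1815,0,6,6,0,0.1815,0,0,0,0,0,0,0,0,0,0,0])

```text
clock: 6.68
eef_pos: [621.3, 205.2, 210.6]
eef_rot: [-3.141, 0.0, 1.411]
wrist_force: [-0.2, 1.0, -0.1]
finger_gap: 94.2
finger_force: 0.0
```

Run:
```python
from h import *
st=snap("wrist","b1");print(st["eef_pos"],st["eef_rot"],st["joints"],st["wrist_force"])
p=cv2.imread("pics/b1.png")
cv2.imwrite("pics/b1v.png",cv2.resize(p[20:420,120:520],(600,600),interpolation=3))
```

```text
[621.32746209 205.23257544 210.63866634] [-3.14147265e+00  9.23819614e-05  1.41103066e+00] [ 2.63080061e-01  5.51081654e-01  1.21353607e+00 -3.56661905e-05
  1.37712228e+00  4.22852603e-01] [-0.20014107  0.96095248 -0.08333245]
```

View pics/b1v.png

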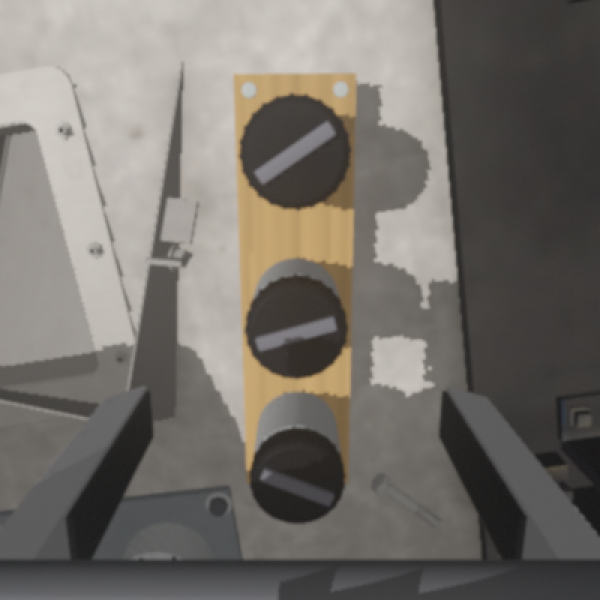

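The crop (scale 1.5) shows caps at A (295,152), B (296,327) and C (298,477). Their ridges run (258,177)-(332,128), (257,343)-(336,323) and (264,476)-(332,498).

Run:
```python
from h import *
_,f=info("wrist"); z=np.load("b1.npz"); i=dict(manip.camera_info("wrist"),eye=z["eye"],orientation=z["ori"])
y=z["rot"][2]; b=np.array([[np.cos(y),-np.sin(y)],[np.sin(y),np.cos(y)]])@[-.28,.05]
Q=lambda x,yy,h:plane(i,f,120+(x+.5)/1.5-.5,20+(yy+.5)/1.5-.5,h)[:2]-b
for n,c,e in(("A",(295,152),((258,177),(332,128))),("B",(296,327),((257,343),(336,323))),("C",(298,477),((264,476),(332,498)))):
    p,q=Q(*e[0],102),Q(*e[1],102); print(n,Q(*c,99.5).round(1),((p+q)/2).round(1),np.degrees(np.arctan2(*(q-p)[::-1])).round(1))
w=z["w"]; v,u=np.mgrid[:480,:640]
for n,c in(("A",(295,152)),("B",(296,327)),("C",(298,477))):
    m=(w[...,2]>98)&(w[...,2]<108)&(np.hypot(u-120-c[0]/1.5,v-20-c[1]/1.5)<45); q=w[m]; print(n,(q.min(0)+q.max(0))[:2]/2,q.mean(0)[:2])
```

```text
A [634.5 285.8] [634.3 285.6] 23.2
B [622.5 209. ] [622.3 206.8] 5.6
C [611.  131.7] [610.4 127.6] -29.3
A [634.41972528 284.90451291] [634.47869286 285.22715605]
B [622.19843528 206.37771589] [622.29483736 206.69540825]
C [610.21956675 127.40712082] [610.18176953 128.24669062]
```

Call:
step_arm(series=[1,1,-30,0,0,0,0.4,-40,0,0,0,0,-40,0,0,0,0,-20,0,0,0,0,-10,0,0,0,0,0,0,0,0,0,0,0,0])

```text
clock: 7.6
eef_pos: [623.1, 207.1, 72.1]
eef_rot: [3.14, -0.001, 1.414]
wrist_force: [-1.0, -0.0, 0.8]
finger_gap: 93.8
finger_force: 0.0
```

Call:
step_arm(series=[-0.7,-0.5,-1.5,0,0.3,0,0,0,0,0.6,0,0,0,0,0.8,0,0,0,0,1,0,0,0,0,1,0,0,0,0,1,0,0,0,0,1], squeeze=30)

```text
clock: 8.48
eef_pos: [621.8, 206.4, 69.1]
eef_rot: [-3.141, -0.0, 1.414]
wrist_force: [0.8, 0.4, 0.2]
finger_gap: 48.8
finger_force: 30.0
```

Call:
step_arm(series=[0,0,3,0,1,0,0,6,0,1,0,0,6,0,1,0,0,4,0,1,0,0,1,0,1,0,0,0,0,1,0,0,0,0,1,0,0,0,0,1,0,0,0,0,1])

```text
clock: 9.6
eef_pos: [621.8, 206.4, 89.1]
eef_rot: [-3.142, 0.0, 1.414]
wrist_force: [0.3, -0.9, -3.2]
finger_gap: 48.7
finger_force: 30.0
```

```bash
cat > wf.py <<'E'
from h import *
a=[]
for _ in range(6): manip.camera("wrist"); s=manip.read_state(); a.append(np.r_[s["wrist_force"],s["moment"]])
print(np.mean(a,0).round(2),np.std(a,0).round(2),s["eef_pos"].round(2),s["eef_rot"].round(4),s["finger_gap"],s["finger_force"],s["clock"])
E
python3 wf.py
```

```text
[-0.04 -0.21 -3.53 -0.09  0.08 -0.  ] [0.61 0.42 0.33 0.03 0.04 0.01] [621.81 206.39  89.15] [-3.1416  0.      1.4143] 48.02008902770287 29.99932788312435 9.9
```

B weighs 3.5 N, so it is the full one. I'll look at it in the hand before leaving.

Run:
```python
from h import *
snap("wrist","h1"); p=cv2.imread("pics/h1.png"); cv2.imwrite("pics/h1v.png",cv2.resize(p[230:480,160:480],None,fx=2.4,fy=2.4,interpolation=3))
```

```text
(no output)
```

View pics/h1v.png

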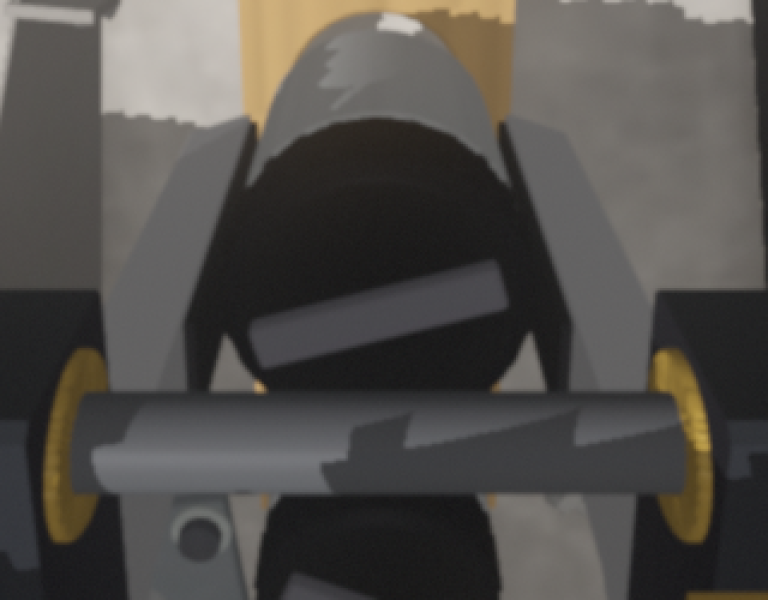

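The ridge in the hand runs from (257,345) to (503,284) in this 2.4x crop.

Run:
```python
from h import *
_,f=info("wrist"); z=np.load("h1.npz"); i=dict(manip.camera_info("wrist"),eye=z["eye"],orientation=z["ori"])
Q=lambda x,yy,h:plane(i,f,160+(x+.5)/2.4-.5,230+(yy+.5)/2.4-.5,h)[:2]
y=z["rot"][2]; Ri=np.array([[np.cos(y),np.sin(y)],[-np.sin(y),np.cos(y)]])
for h in(120.5,122):
    p,q=Q(257,345,h),Q(503,284,h);m=(p+q)/2; print(m,np.degrees(np.arctan2(*(q-p)[::-1])),np.linalg.norm(q-p),"in tool",Ri@(m-z["tcp"][:2])-[-.28,.05])
w=z["w"];print(np.median(w[360:375,310:322].reshape(-1,3),0), w[230+int(315/2.4),160+int(380/2.4)])
```

```text
[622.2468639  205.99365996] 6.8100280867858265 37.70157076144603 in tool [-0.04209917 -0.54604723]
[622.39899978 206.97059808] 6.810028086785818 37.24217120473329 in tool [ 0.94661185 -0.54406084]
[621.37965242 205.19259929 122.80729144] [622.74152921 208.10109098 123.84785293]
```

Call:
step_arm(series=[0,0,20,0,1,-25,0,16,0,1,-40,-5,0,0,1,-35,-30,0,0.18,1,-15,-40,0,0.18,1,-3.5,-40,0,0.18,1,0,-35,0,0.18,1,0,-20,0,0.18,1,0,-8,-10,0,1,0,-0.1,-10,0,1,0,0,0,0,1,0,0,0,0,1])

```text
clock: 11.45
eef_pos: [503.4, 28.9, 105.2]
eef_rot: [-3.142, -0.0, 2.314]
wrist_force: [0.5, 0.2, -4.3]
finger_gap: 48.4
finger_force: 30.0
```

```bash
python3 wf.py
```

```text
[-0.01  0.07 -3.28 -0.06  0.01 -0.02] [0.28 0.37 0.31 0.03 0.02 0.05] [503.38  28.41 105.27] [3.1414e+00 2.0000e-04 2.3142e+00] 48.44108901675431 29.999281223863363 11.75
```

Call:
step_arm(series=[0,0,-5,0,1,0,0,-3,0,1,0,0,-2,0,1,0,0,-1,0,1,0,0,-1,0,1,0,0,-1,0,1,0,0,0,0,1])

```text
clock: 12.62
eef_pos: [503.3, 28.3, 92.1]
eef_rot: [-3.142, -0.0, 2.314]
wrist_force: [-0.3, 0.3, -3.1]
finger_gap: 48.4
finger_force: 30.0
```

```bash
python3 wf.py
```

```text
[ 0.14  0.05 -3.5  -0.05  0.01 -0.01] [0.44 0.25 0.43 0.02 0.02 0.03] [503.33  28.31  92.18] [3.1415e+00 1.0000e-04 2.3143e+00] 48.332519902905034 29.99915862455964 12.925
```

Call:
step_arm(series=[0,0,-1,0,1,0,0,-1,0,1,0,0,-1,0,1,0,0,-1,0,1,0,0,-1,0,1,0,0,0,0,1])

```text
clock: 13.68
eef_pos: [503.4, 28.3, 87.2]
eef_rot: [3.141, 0.0, 2.314]
wrist_force: [-1.1, 0.4, 3.6]
finger_gap: 48.5
finger_force: 30.0
```

```bash
python3 wf.py
```

```text
[-1.22 -0.95  3.74 -0.17  0.24  0.01] [0.54 0.47 0.49 0.02 0.04 0.02] [503.39  28.29  87.21] [3.1414e+00 2.0000e-04 2.3142e+00] 48.43403638434257 30.0007788464427 13.975
```

Call:
step_arm(series=[-0.3,-0.3,-1.5,0,1,0,0,-1.5,0,1,0,0,-1.5,0,1,0,0,-1.5,0,1,0,0,-1,0,1,0,0,-0.5,0,1,0,0,0,0,1])

```text
clock: 14.85
eef_pos: [503.4, 28.1, 80.0]
eef_rot: [3.141, 0.001, 2.314]
wrist_force: [-0.2, 1.9, 6.9]
finger_gap: 48.1
finger_force: 30.0
```

```bash
python3 wf.py
```

```text
[ 0.04  1.76  7.91  0.34 -0.01  0.01] [0.59 0.17 0.53 0.03 0.02 0.03] [503.4   28.14  80.02] [3.1406e+00 6.0000e-04 2.3143e+00] 48.388505262396016 30.00174293294549 15.15
```

Call:
step_arm(series=[0,0.3,-0.5,0,1,0,0,-0.5,0,1,0,0,-0.3,0,1,0,0,0,0,1])

```text
clock: 15.65
eef_pos: [503.4, 28.3, 79.0]
eef_rot: [3.141, 0.001, 2.314]
wrist_force: [-2.5, -0.1, 12.8]
finger_gap: 48.0
finger_force: 30.0
```

```bash
python3 wf.py
```

```text
[-2.26  0.53 13.16 -0.03  0.52 -0.02] [0.23 0.25 0.37 0.05 0.01 0.03] [503.37  28.26  79.03] [3.1409e+00 8.0000e-04 2.3143e+00] 48.460209176878756 30.002876166254282 15.95
```

Call:
step_arm(series=[0,0,0,-0.08,1,0,0,0,-0.12,1,0,0,0,-0.12,1,0,0,0,-0.12,1,0,0,0,0,1])

```text
clock: 16.58
eef_pos: [503.6, 28.1, 79.0]
eef_rot: [3.14, 0.001, 1.872]
wrist_force: [-0.8, -0.6, 12.2]
finger_gap: 48.0
finger_force: 30.0
```

```bash
python3 wf.py
```

```text
[-0.43 -0.62 11.75 -0.27  0.26 -0.06] [0.3  0.36 0.34 0.03 0.01 0.04] [503.56  28.12  79.04] [3.1402e+00 7.0000e-04 1.8742e+00] 48.34472505087538 30.003488548099995 16.875
```

Call:
step_arm(series=[0,0,0,-0.12,1,0,0,0,-0.12,1,0,0,0,-0.12,1,0,0,0,-0.12,1,0,0,0,-0.1,1,0,0,0,0,1])

```text
clock: 17.62
eef_pos: [503.5, 28.2, 79.0]
eef_rot: [3.14, -0.0, 1.293]
wrist_force: [-0.9, -0.4, 11.9]
finger_gap: 48.3
finger_force: 30.0
```

```bash
python3 wf.py
```

```text
[-1.5  -0.31 12.38 -0.13  0.46 -0.08] [0.16 0.57 0.37 0.02 0.02 0.04] [503.49  28.19  79.05] [ 3.1402e+00 -2.0000e-04  1.2941e+00] 48.146719549278444 30.004321541637182 17.925
```

Call:
step_arm(series=[0,0,0,-0.03,1,0,0,0,0,1,0,0,1.5,0,1,0,0,1.5,0,1,0,0,1.5,0,1,0,0,1,0,1,0,0,0,0,1])

```text
clock: 18.8
eef_pos: [503.4, 28.2, 84.1]
eef_rot: [3.14, -0.0, 1.264]
wrist_force: [0.5, -0.1, 6.2]
finger_gap: 48.4
finger_force: 30.0
```

```bash
python3 wf.py
```

```text
[ 0.86 -0.18  5.61 -0.14 -0.15  0.04] [0.35 0.43 0.3  0.02 0.02 0.02] [503.4   28.2   84.08] [ 3.1405e+00 -2.0000e-04  1.2644e+00] 48.16161379034897 30.00126214697957 19.1
```

Call:
step_arm(series=[0,0,0.5,0,1,0,0,0.5,0,1,0,0,0,0,1])

```text
clock: 19.48
eef_pos: [503.3, 28.2, 84.7]
eef_rot: [3.141, -0.0, 1.264]
wrist_force: [5.3, -1.4, -0.9]
finger_gap: 48.4
finger_force: 30.0
```

```bash
python3 wf.py
```

```text
[ 5.32 -0.99 -1.26 -0.27 -0.97  0.03] [0.55 0.51 0.45 0.02 0.03 0.02] [503.33  28.19  84.65] [ 3.1408 -0.      1.2643] 48.39032857280471 30.000203792005777 19.775
```

Call:
step_arm(series=[0,0,-0.5,0,1,0,0,0,0,0.42,0,0,0,0,0.3,0,0,0,0,0.2,0,0,0,0,0.2,0,0,10,0,0.2,0,0,25,0,0.2,0,0,40,0,0.1,0,0,40,0,0,-10,0,40,0,0,-20,0,20,0,0,0,0,0,0,0,0,0,0,0,0])

```text
clock: 21.4
eef_pos: [473.1, 28.3, 258.8]
eef_rot: [-3.141, 0.0, 1.264]
wrist_force: [0.2, 0.4, 0.3]
finger_gap: 93.9
finger_force: 0.0
```

Run:
```python
from h import *
st=snap("wrist","f1");print(st["eef_pos"],st["finger_gap"],st["clock"])
snap("scene","f2")
p=cv2.imread("pics/f2.png")[180:380,310:450];q=cv2.imread("pics/f1.png")
cv2.imwrite("pics/fin.png",np.hstack([cv2.resize(p,(350,500),interpolation=3),cv2.resize(q[80:430,150:465],(450,500),interpolation=3)]))
w=np.load("f1.npz")["w"];m=(w[...,2]>97)&(w[...,2]<120)&(np.hypot(w[...,0]-503,w[...,1]-28)<40);c=w[m]
print((c.min(0)+c.max(0))/2,np.median(c[:,2]))
```

```text
[473.12690218  28.28742171 258.79226757] 93.85806706652762 21.4
[504.21194945  27.67700833 108.59046581] 114.89889554817034
```

View pics/fin.png

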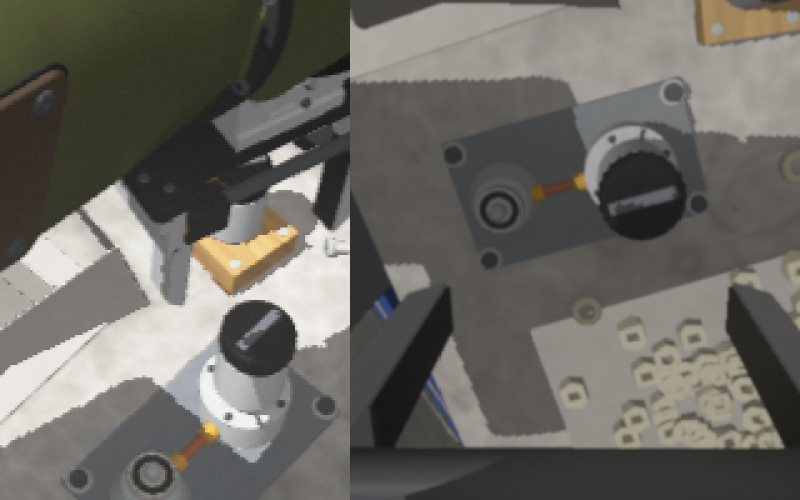

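The picture shows the cap standing in the socket with its ridge along the plate's x, towards the cone. The cap top at 115 mm matches the locked height, and nothing is gripped.

```bash
python3 -c "
from cell import manip
print(manip.sign_off())"
```

```text
the job is handed in; nothing more can be done
None
```

The full cartridge, the middle one at about 3.5 N, is locked in the greaser's socket and released; the two outer cartridges were never touched, and the job was handed in just after 21 s (the judge returned no verdict).

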